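# Complete the heater block and hold the temperature probe in its guide

### The job

One insert of the dry-block heater on the bench is still empty: take the spare sample pot standing on the bench, seat it upright and fully home in that empty insert, and let go of it. Then lift the temperature probe out of its parking stand and lower its stem from above through the guide hole, touching nothing of the heater, until the tip hangs about halfway down the probe well beneath; finish while still holding the probe there, upright, still and centred. Leave the pots already in place and everything else on the bench alone.

Things in the scene. Friction and masses are not known exactly. Their poses are not given: they have to be found in the camera images.
- heater: Fixed dry-block heater: grey housing 160 (x) x 290 (y) x 55 mm high, blue control face at -x. Origin: centre of its underside, on the bench. On its top, in a row along y: four square inserts (x 0, y +115, +70, +25, -20 mm) and, at x 0, y -95 mm, a 46 mm aluminium block with the probe well, under a steel guide plate held by a 16 mm post at x +58 mm.
- guide_top (a point): Centre of the guide hole at the top face of the guide plate, 125 mm above the bench. The plate is 50 x 50 mm, 16 mm thick; the hole is round, 20 mm in diameter, vertical, right through. An arm 20 mm wide joins it to the post on the heater's +x side, no higher than the plate. Axes as the heater's.
- probe_well (a point): Centre of the mouth of the probe well, 37 mm straight below guide_top (21 mm below the guide plate's underside), 88 mm above the bench. Round blind hole 24 mm in diameter, 30 mm deep, vertical.
- insert_a: Aluminium heater insert, a 40 x 40 x 42 mm block fixed on the heater's top at one of the four places of the row (which place varies). Origin: centre of its underside, 55 mm above the bench. Its top face, 97 mm above the bench, has a round 28.5 mm pocket with a small chamfer, 32 mm deep (pocket floor 10 mm above the origin). It may hold a sample pot or be empty.
- insert_b: Aluminium heater insert, a 40 x 40 x 42 mm block fixed on the heater's top at one of the four places of the row (which place varies). Origin: centre of its underside, 55 mm above the bench. Its top face, 97 mm above the bench, has a round 28.5 mm pocket with a small chamfer, 32 mm deep (pocket floor 10 mm above the origin). It may hold a sample pot or be empty.
- insert_c: Aluminium heater insert, a 40 x 40 x 42 mm block fixed on the heater's top at one of the four places of the row (which place varies). Origin: centre of its underside, 55 mm above the bench. Its top face, 97 mm above the bench, has a round 28.5 mm pocket with a small chamfer, 32 mm deep (pocket floor 10 mm above the origin). It may hold a sample pot or be empty.
- insert_d: Aluminium heater insert, a 40 x 40 x 42 mm block fixed on the heater's top at one of the four places of the row (which place varies). Origin: centre of its underside, 55 mm above the bench. Its top face, 97 mm above the bench, has a round 28.5 mm pocket with a small chamfer, 32 mm deep (pocket floor 10 mm above the origin). It may hold a sample pot or be empty.
- pot_a: Sample pot: closed cylinder 24 mm in diameter, 70 mm high, amber glass with a white cap (top 20 mm) of the same diameter, about 45 g. Origin: centre of its underside. It stands upright, either in an insert's pocket (38 mm of it showing) or, the spare, on the bench.
- pot_b: Sample pot: closed cylinder 24 mm in diameter, 70 mm high, amber glass with a white cap (top 20 mm) of the same diameter, about 45 g. Origin: centre of its underside. It stands upright, either in an insert's pocket (38 mm of it showing) or, the spare, on the bench.
- pot_c: Sample pot: closed cylinder 24 mm in diameter, 70 mm high, amber glass with a white cap (top 20 mm) of the same diameter, about 45 g. Origin: centre of its underside. It stands upright, either in an insert's pocket (38 mm of it showing) or, the spare, on the bench.
- pot_d: Sample pot: closed cylinder 24 mm in diameter, 70 mm high, amber glass with a white cap (top 20 mm) of the same diameter, about 45 g. Origin: centre of its underside. It stands upright, either in an insert's pocket (38 mm of it showing) or, the spare, on the bench.
- probe: Temperature probe, 110 g: black square handle 22 x 22 mm (z = 6 to 66 mm, steel button on top to 69) on a round collar 32 mm wide, 6 mm thick; steel stem 8 mm in diameter, 110 mm long, pointing down. Origin: centre of the collar's underside; z up along the stem, x and y square to the handle's flats. At the start it hangs upright in the parking stand, resting loosely on its collar.
- probe_tip (a point): The lower end of the probe's stem, on its axis, 110 mm below the probe's origin.
- park: Parking stand of the probe, fixed to the bench: steel base 90 x 80 x 10 mm, a post 40 mm towards its +x side, and a grey plate 56 x 56 mm, 12 mm thick, top 130 mm above the bench with an 18 mm through hole, in which the stem hangs. Origin: on the bench, straight below the hole.
- meter: Bystander: green handheld meter lying on the bench, 75 x 150 x 32 mm. Origin: centre of its underside.
- disc_stack: Bystander: stack of abrasive discs, 124 mm in diameter, 56 mm high. Origin: centre of its underside.
- beaker: Bystander: empty glass beaker, 68 mm wide, 90 mm high. Origin: centre of its underside.
- jar: Bystander: white jar with a grey cap, 52 mm wide, 60 mm high. Origin: centre of its underside.
- puck_a: Bystander: dark mounted specimen, a disc 32 mm wide, 18 mm high. Origin: centre of its underside.
- puck_b: Bystander: another such dark disc, 32 mm wide, 18 mm high. Origin: centre of its underside.
- screwdriver: Bystander: screwdriver lying on the bench along its own x axis.

How it is judged:
By the outcome, as a careful person would: the job done as asked, in the order asked, and still so for the second after the job is handed in, while the arm keeps its last pose, push and grip.
It also fails if it takes over 64 s, if anything falls off the work surface, if the arm or the gripper's body presses on something with over 40 N, if the wrist force passes 120 N, or if a joint passes its speed limit or range.

### The arm

A 7-joint arm with a two-finger parallel gripper is mounted at the origin on the work surface. World frame = base frame: x ahead of the robot, y to its left, z up, the work surface at z = 0. Lengths are in m, angles in rad, forces in N, time in s.
With the tool pointing down it reaches from about 0.425 to 0.975 m from the base axis. Payload 16.7 kg.
Tool frame: the origin (TCP) lies midway between the tips of the shut fingers; the grasp point (between the pads) lies 19 mm behind it; z points along the fingers, y is the line along which they close (so a half turn about z gives the same grasp; the last joint's range is limited). The gripper opens to 85 mm and grips with 20 to 120 N. Pads are 22 mm wide; open, the fingers measure 114 mm over their backs; the gripper's body (76 mm by 85 mm) begins 54 mm behind the grasp point. The pads swing forward as they close: fully open they stand 13 mm farther back than shut.
Start: joints at [1.135, 0.426, 0.074, 1.606, -0.034, 1.111, -0.067], TCP at [0.19, -0.648, 0.231] pointing down, gripper open.
Joint ranges: [-2.85, 2.85], [-0.5, 2.14], [-1.23, 1.37], [0.21, 2.46], [-1.02, 4.16], [0.16, 2.05], [-2.73, 2.73]. Speed limits (rad/s): [1.89, 1.89, 2.39, 2.39, 3.01, 3.01, 3.01].

### API

Orientations are given as a rotation vector (axis times angle).
In Python, from workcell import ctrl, fingers, inverse_kinematics, read_state, vision gives the robot as it stands. Calls block until the motion is done:
- ctrl.goto(position, orientation): joint-space move of the TCP to a pose.
- ctrl.move_l(position, v=0.15, rot=None): straight line of the TCP; rot=None keeps the orientation; v is the mean speed in m/s.
- ctrl.movej(angles): joint-space move.
- fingers.command_gripper(opening, newtons=None): opening from 0.0 (shut) to 1.0 (fully open); newtons is the grip in N (None keeps the last); returns when the fingers have stopped.
- ctrl.wait(seconds).
- inverse_kinematics(position, orientation): joint angles nearest the present ones, or None.
- read_state(): the state.
- vision.snapshot(name): name is "side" or "top" or "wrist"; returns a dict with "image" (420x560x3 uint8, red, green, blue), "fx", "fy", "cx", "cy" (pixels), "R" (3x3) and "t" (3): a world point X has camera coordinates R X + t. Camera axes: x right, y down, z forward; pixel columns grow to the right and rows downward; lengths in m; the calibration is good to about 2 mm. The wrist camera is an equidistant fisheye: a pixel r from the principal point sees the ray r / f radians off the axis. A picture is of the moment at which its call begins. There is no depth.
A pose or a line that the arm cannot do raises ctrl.Unreachable and nothing moves.
- ctrl.close_job(): hands the job in; it is judged then, once.
The state is a dict: "t": time; "joints": joint angles; "qd": joint speeds; "joint_efforts": joint torques, N m; "ee_pos": TCP position; "tcp_rot": TCP orientation; "contact_force": force on the tool from outside, world axes, zero at the start; "wrist_torque": the same for the moment, N m; "grip_width": opening from 0.0 (shut) to 1.0 (fully open); "grip_force": force on a finger pad.
Only numpy, scipy, OpenCV 4.12 (cv2) and the standard library are available. Lean on these libraries where they do the work, as an engineer would, in place of code of your own. Each camera call takes 0.05 s, during which the arm holds its last target. There are 200 camera calls.

## Working session

There is one attempt and no reset: what is moved stays moved. The work goes in short steps, each a Python script; the robot and the scene stay as the last script left them, time stands still between calls to the robot, and variables do not carry over. Pictures are saved under pics/ and viewed, at most 12 in all, crops included, and the job is handed in when it is done.

```bash
ls; mkdir -p pics; cat > h.py <<'E'
import numpy as np, cv2
from workcell import ctrl, fingers, inverse_kinematics, read_state, vision
def snap(n,f=None):
    s=vision.snapshot(n)
    for k in("R","t"): s[k]=np.array(s[k],float)
    if f: cv2.imwrite(f"pics/{f}.png",s["image"][:,:,::-1])
    np.save(f"/tmp/{f or n}.npy",s,allow_pickle=True)
    return s
def load(f): return np.load(f"/tmp/{f}.npy",allow_pickle=True).item()
def ray(s,u,v,fish=False):
    a=np.array([(u-s["cx"])/s["fx"],(v-s["cy"])/s["fy"]])
    if fish:
        r=np.linalg.norm(a); d=np.r_[a*(np.sin(r)/max(r,1e-9)),np.cos(r)]
    else: d=np.r_[a,1]
    return -s["R"].T@s["t"], s["R"].T@d
def onz(s,u,v,z,fish=False):
    o,d=ray(s,u,v,fish); return o+d*(z-o[2])/d[2]
def proj(s,X,fish=False):
    c=s["R"]@np.array(X)+s["t"]
    if fish:
        r=np.hypot(c[0],c[1]); th=np.arctan2(r,c[2]); return np.array([s["cx"]+s["fx"]*th*c[0]/r,s["cy"]+s["fy"]*th*c[1]/r])
    return np.array([s["cx"]+s["fx"]*c[0]/c[2],s["cy"]+s["fy"]*c[1]/c[2]])
E
python3 - <<'E'
from h import *
for n in("top","side","wrist"):
    s=snap(n,n+"0"); print(n,s["fx"],s["cx"],s["cy"],-s["R"].T@s["t"],s["R"][2])
st=read_state();print(st)
E
```

```text
pics
top 536.2706557055498 279.8172444835456 209.600654995504 [ 0.28724021 -0.07075275  1.16643443] [ 0.21849782  0.00200974 -0.97583537]
side 381.469844103099 279.67640959645416 212.12492817185003 [0.20631804 0.35948154 0.69261112] [ 0.43955794 -0.49611343 -0.74877252]
wrist 325.19226210127806 279.5372344741462 210.42582580285668 [ 0.25717318 -0.62689325  0.37278283] [-0.26580411 -0.07660553 -0.96097855]
{'t': 0.15, 'joints': array([ 1.13549011,  0.42660835,  0.07385872,  1.6064677 , -0.03407749,
        1.11082376, -0.06704749]), 'qd': array([ 2.13869710e-05, -1.49168259e-03, -1.66284492e-03, -1.84315998e-03,
       -2.99680920e-05,  1.50282675e-04,  1.34190628e-03]), 'joint_efforts': array([ 4.74798275e-03, -9.50314879e+01,  3.76362830e+00, -4.63756585e+01,
        1.93435990e-02,  7.78989546e-03,  4.14829105e-05]), 'ee_pos': array([ 0.19017919, -0.64730958,  0.23075481]), 'tcp_rot': array([-3.10855288e+00, -4.47315012e-01,  3.73760182e-04]), 'contact_force': array([-0.23857831,  0.39466314,  0.62320327]), 'wrist_torque': array([-0.04449604,  0.07796465, -0.04463816]), 'grip_force': 0.0, 'grip_width': 1.0020305598505546}
```

View pics/top0.png

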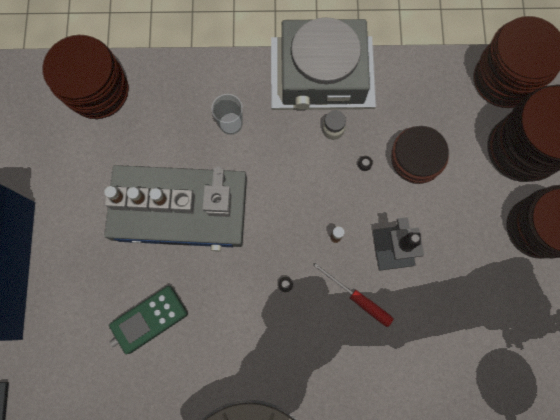

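View pics/side0.png

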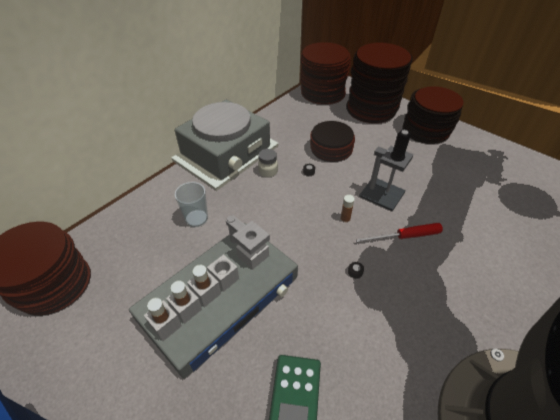

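The top view shows three capped pots in the row at (113..158,196), the empty insert at (182,200) and the guide hole at (216,198). The spare pot is at (338,233) and the parked probe at (413,240). The side view agrees. Next I'll make magnified crops to get sub-pixel centres.

```bash
python3 - <<'E'
from h import *
t=load("top0");s=load("side0")
def crop(s,x,y,w,h,k): return cv2.resize(s["image"][y:y+h,x:x+w],None,fx=k,fy=k,interpolation=cv2.INTER_CUBIC)
A=crop(t,160,160,80,60,5)
B=crop(t,310,200,120,75,3.33);
C=crop(s,200,215,80,60,5)
D=crop(s,330,120,100,110,2.7)
o=np.zeros((600,800,3),np.uint8)
for im,x,y in((A,0,0),(B,400,0),(C,0,300),(D,400,300)):
    o[y:y+im.shape[0],x:x+im.shape[1]]=im[:600-y,:800-x]
cv2.imwrite("pics/crops.png",o[:,:,::-1])
for n,u,v,z in(("ins",182,200,.097),("guide",216,198,.125),("pot",338,233,.07),("probe",414,239,.196)): print(n,onz(t,u,v,z))
for n,u,v,z in(("ins",222,268,.097),("guide",251,236,.125),("pot",349,199,.07),("probe",405,131,.199)): print(n,onz(s,u,v,z))
E
```

```text
ins [0.54892871 0.13211343 0.097     ]
guide [0.54550179 0.05885216 0.125     ]
pot [ 0.48179162 -0.18870184  0.07      ]
probe [ 0.44691386 -0.31379351  0.196     ]
ins [0.5457758  0.13839264 0.097     ]
guide [0.54083147 0.06397535 0.125     ]
pot [ 0.48004593 -0.18452383  0.07      ]
probe [ 0.4463491  -0.31473582  0.199     ]
```

View pics/crops.png

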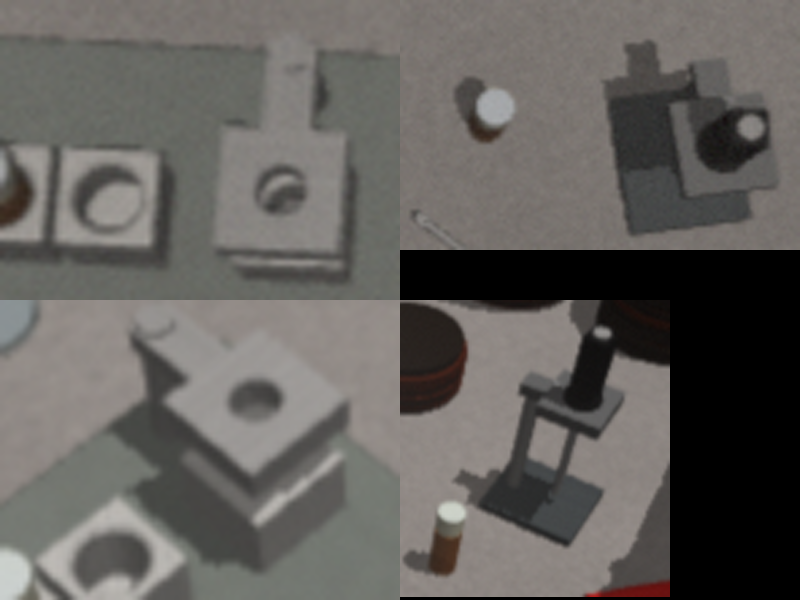

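```bash
python3 - <<'E'
from h import *
r=np.pi/np.sqrt(2)
for rot in([r,r,0],[-r,r,0]):
  for p in([.481,-.187,.2],[.481,-.187,.04],[.545,.135,.2],[.545,.135,.105],[.545,.061,.33],[.545,.061,.204],[.447,-.314,.151],[.447,-.314,.33]):
    q=inverse_kinematics(p,rot); print(rot[0]>0,p,None if q is None else np.round(q,2))
E
```

```text
True [0.481, -0.187, 0.2] [ 0.64  0.23 -0.45  1.97  0.12  0.97  0.13]
True [0.481, -0.187, 0.04] [ 0.59  0.47 -0.42  2.09  0.31  0.65 -0.03]
True [0.545, 0.135, 0.2] [ 0.39  0.42 -0.93  1.85  0.38  1.06 -0.69]
True [0.545, 0.135, 0.105] [ 0.35  0.55 -0.91  1.93  0.54  0.93 -0.83]
True [0.545, 0.061, 0.33] [ 0.39  0.21 -0.71  1.73  0.14  1.26 -0.36]
True [0.545, 0.061, 0.204] [ 0.36  0.33 -0.71  1.89  0.25  1.02 -0.45]
True [0.447, -0.314, 0.151] [ 0.78  0.33 -0.34  1.96  0.14  0.88  0.36]
True [0.447, -0.314, 0.33] [ 0.78  0.16 -0.33  1.75  0.05  1.24  0.44]
False [0.481, -0.187, 0.2] [-0.71  0.43  1.23  2.04 -0.48  1.01 -2.38]
False [0.481, -0.187, 0.04] [-0.51  0.7   1.01  2.15 -0.88  0.79 -2.06]
False [0.545, 0.135, 0.2] [ 0.45  0.45 -1.02  1.85  0.43  1.09  2.4 ]
False [0.545, 0.135, 0.105] [ 0.43  0.61 -1.03  1.93  0.63  0.97  2.24]
False [0.545, 0.061, 0.33] [ 0.63  0.28 -1.03  1.72  0.25  1.28  2.69]
False [0.545, 0.061, 0.204] [ 0.59  0.42 -1.02  1.87  0.41  1.08  2.55]
False [0.447, -0.314, 0.151] [ 0.3   0.31  0.23  1.98 -0.09  0.86 -2.56]
False [0.447, -0.314, 0.33] [ 0.38  0.14  0.13  1.78 -0.02  1.23 -2.63]
```

```bash
python3 - <<'E'
from h import *
r=np.pi/np.sqrt(2)
ctrl.goto([.46,-.25,.30],[r,r,0]); ctrl.wait(.2); snap("wrist","w_pp")
ctrl.goto([.545,.12,.26],[r,r,0]); ctrl.wait(.2); snap("wrist","w_heat"); 
a=cv2.imread("pics/w_pp.png"); b=cv2.imread("pics/w_heat.png")
cv2.imwrite("pics/w2.png",cv2.resize(np.hstack([a[:,60:460],b[:,60:460]]),(800,420)))
print(read_state()["t"],read_state()["ee_pos"])
E
```

```text
3.8417 [0.54516802 0.11919114 0.26007332]
```

View pics/w2.png

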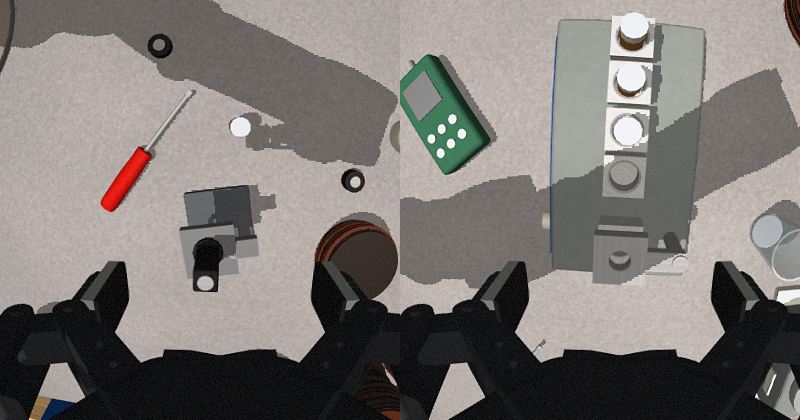

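The left half (columns offset by 60) shows the spare cap at (240,127) and the probe button at (205,284). The right half shows the empty pocket at (624,176) and the guide hole at (620,260). I'll refine these.

```bash
python3 - <<'E'
from h import *
w=load("w_heat");p=load("w_pp")
def blob(s,x0,y0,x1,y1,f):
    g=s["image"][y0:y1,x0:x1].astype(int); m=f(g).astype(np.uint8)
    n,l,st,c=cv2.connectedComponentsWithStats(m); i=1+np.argmax(st[1:,4]); 
    return c[i]+[x0,y0],st[i]
for nm,(x,y) in {"A":(294,28),"B":(291,78),"C":(288,130)}.items():
    c,st=blob(w,x-18,max(0,y-20),x+18,y+20,lambda g:g.min(2)>225); print(nm,c,st,onz(w,*c,.135,True))
c,st=blob(p,285,110,315,145,lambda g:g.min(2)>225);print("pot",c,st,onz(p,*c,.07,True))
c,st=blob(p,253,270,280,295,lambda g:g.min(2)>120);print("btn",c,st,onz(p,*c,.199,True))
for nm,u,v,z in(("ins",284,176,.097),("guide",280,260,.125)): print(nm,onz(w,u,v,z,True))
a=cv2.resize(w["image"][145:290,240:310],None,fx=4,fy=4,interpolation=2)
b=cv2.resize(p["image"][180:300,230:340],None,fx=4.5,fy=4.5,interpolation=2)
o=np.zeros((580,780,3),np.uint8);o[:a.shape[0],:280]=a;o[:540,285:780]=b
cv2.imwrite("pics/z.png",o[:,:,::-1])
E
```

```text
A [292.97763578  24.27476038] [  0   4  36  26 626] [0.5560184  0.27039884 0.135     ]
B [289.49206349  74.27116402] [  0   3  36  30 756] [0.55303593 0.22720364 0.135     ]
C [288.29166667 131.36265432] [  4   6  32  30 648] [0.5520502  0.18003864 0.135     ]
pot [299.96853147 126.67482517] [  6   8  19  18 286] [ 0.48240219 -0.187903    0.07      ]
btn [264.75956284 282.75409836] [  4   6  17  14 183] [ 0.44668571 -0.31317138  0.199     ]
ins [0.54905223 0.1362205  0.097     ]
guide [0.54511631 0.06198386 0.125     ]
```

View pics/z.png

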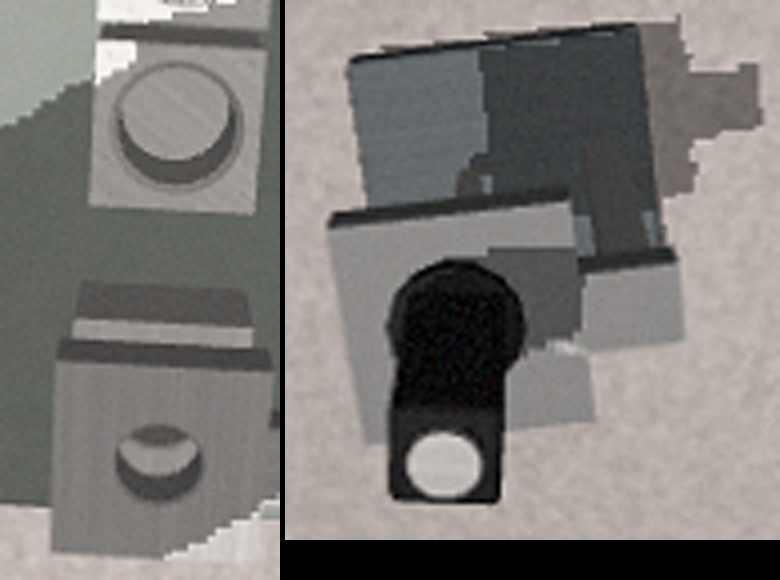

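The pocket is at (284.2,176.0) and the guide hole at (279.75,260.7). The row spacing of 74.5 mm against the nominal 75 mm confirms them. I'll view the spare pot from the same relative pose, so the camera bias cancels, then grasp it.

```bash
cat >> h.py <<'E'
r=np.pi/np.sqrt(2); ROT=[r,r,0]
def blob(s,x0,y0,x1,y1,f):
    g=s["image"][y0:y1,x0:x1].astype(int); m=f(g).astype(np.uint8)
    n,l,st,c=cv2.connectedComponentsWithStats(m); i=1+np.argmax(st[1:,4])
    return c[i]+[x0,y0],st[i]
E
python3 - <<'E'
from h import *
w=load("w_heat")
print("ins",onz(w,284.2,176,.097,True),"guide",onz(w,279.75,260.7,.125,True))
ctrl.goto([.478,-.205,.233],ROT); ctrl.wait(.2); s=snap("wrist","w_pot")
u,v=map(int,proj(s,[.482,-.188,.07],True))
c,st=blob(s,u-30,v-30,u+30,v+30,lambda g:g.min(2)>225); pot=onz(s,*c,.07,True)
print(c,st,pot)
if np.linalg.norm(pot[:2]-[.482,-.188])<.006:
    fingers.command_gripper(.7)
    ctrl.move_l([pot[0],pot[1],.12]); ctrl.move_l([pot[0],pot[1],.041],v=.08)
    fingers.command_gripper(0.,30); ctrl.wait(.2)
    a=read_state(); print(a["grip_width"],a["grip_force"],a["ee_pos"],a["contact_force"])
    ctrl.move_l([pot[0],pot[1],.21]); ctrl.wait(.3); a=read_state(); print(a["grip_width"],a["t"],a["ee_pos"])
    snap("side","s_held"); snap("wrist","w_held"); snap("top","t_held")
    A=load("s_held")["image"][60:360,200:500];B=load("w_held")["image"][200:420,130:430]
    cv2.imwrite("pics/held.png",cv2.resize(np.hstack([A[:220],B]),None,fx=1.33,fy=1.33)[:,:,::-1])
E
```

```text
ins [0.54924245 0.13622034 0.097     ] guide [0.54488134 0.06126007 0.125     ]
[282.97814208 183.27868852] [ 20  30  23  13 183] [ 0.48138227 -0.19372576  0.07      ]
0.2693431475954357 29.80544876307249 [ 0.48155736 -0.19385992  0.04126299] [-0.69035255  0.06069136  5.80610504]
0.2717551299280316 9.9667 [ 0.48126813 -0.19363709  0.20963427]
```

View pics/held.png

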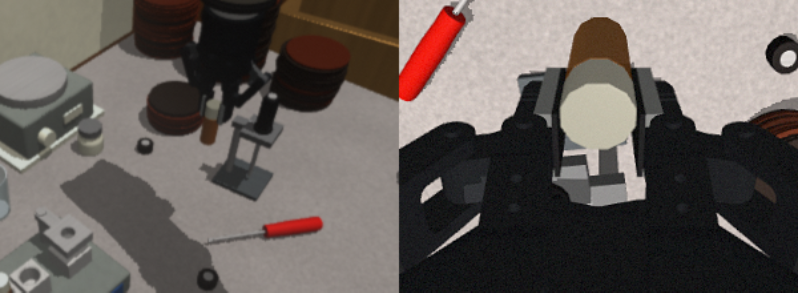

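The pot is held upright. The cap was partly in the arm's shadow in the pre-grasp view, so the y estimate was about 5 mm off. I'll measure the pot's offset in the hand from its cap disc, near crop (598,103).

```bash
python3 - <<'E'
from h import *
s=load("w_held"); im=s["image"].astype(int)
print(im[200:325:4,279].tolist())
def ell(m,off):
    cs,_=cv2.findContours(m.astype(np.uint8),cv2.RETR_EXTERNAL,cv2.CHAIN_APPROX_NONE)
    c=max(cs,key=cv2.contourArea); return cv2.fitEllipse(c),cv2.boundingRect(c)
for th in(170,180,190):
    print(th,ell((im[200:330,230:330].min(2)>th),0))
p=load("w_pp"); g=p["image"].astype(int)[105:150,280:320]; print("pp",g[:,20].min(1).tolist())
E
```

```text
[[207, 194, 192], [201, 192, 187], [203, 193, 186], [206, 195, 192], [82, 54, 30], [82, 53, 33], [83, 54, 30], [83, 55, 31], [81, 51, 20], [85, 56, 33], [84, 55, 34], [130, 102, 75], [110, 106, 96], [113, 109, 96], [111, 107, 96], [110, 109, 97], [205, 202, 182], [197, 192, 172], [198, 193, 173], [199, 194, 174], [194, 190, 170], [197, 192, 173], [193, 187, 169], [196, 190, 173], [193, 188, 171], [190, 185, 165], [194, 189, 172], [189, 184, 163], [208, 199, 191], [215, 205, 201], [219, 206, 200], [218, 205, 201]]
170 (((50.99244689941406, 27.377412796020508), (62.94710922241211, 116.09102630615234), 92.39274597167969), (0, 0, 100, 60))
180 (((50.57450485229492, 27.449073791503906), (62.9368896484375, 116.43739318847656), 91.95817565917969), (0, 0, 100, 60))
190 (((83.47408294677734, 25.4420108795166), (36.73542785644531, 55.54186248779297), 148.66758728027344), (54, 3, 46, 57))
pp [172, 164, 164, 167, 171, 165, 161, 155, 158, 159, 125, 95, 177, 239, 235, 236, 234, 233, 234, 235, 235, 236, 235, 236, 236, 234, 234, 236, 235, 235, 237, 202, 136, 157, 169, 166, 166, 163, 163, 162, 164, 165, 164, 164, 165]
```

```bash
python3 - <<'E'
from h import *
s=load("w_held"); im=s["image"].astype(int)
zt=.20963+.029
col=im[:,277:282].mean(1); 
for v in (*range(258,268),*range(304,316)): print(v,np.round(col[v]).tolist(),end=" ")
row=im[284:289].mean(0)
print()
for u in (*range(244,256),*range(302,316)): print(u,np.round(row[u]).tolist(),end=" ")
print()
for v in(262.5,309.5): print(v,onz(s,279,v,zt,True))
print(read_state()["ee_pos"])
p=load("w_pp"); 
for v in(116.3,137): print("pp",onz(p,300,v,.07,True))
E
```

```text
258 [113.0, 110.0, 99.0] 259 [112.0, 110.0, 99.0] 260 [112.0, 110.0, 97.0] 261 [110.0, 108.0, 95.0] 262 [132.0, 127.0, 115.0] 263 [182.0, 178.0, 161.0] 264 [204.0, 199.0, 180.0] 265 [199.0, 194.0, 174.0] 266 [198.0, 193.0, 173.0] 267 [196.0, 192.0, 172.0] 304 [194.0, 189.0, 171.0] 305 [193.0, 188.0, 169.0] 306 [194.0, 188.0, 169.0] 307 [192.0, 186.0, 168.0] 308 [191.0, 185.0, 166.0] 309 [193.0, 189.0, 169.0] 310 [190.0, 186.0, 168.0] 311 [187.0, 182.0, 165.0] 312 [172.0, 166.0, 157.0] 313 [162.0, 153.0, 150.0] 314 [161.0, 154.0, 150.0] 315 [156.0, 149.0, 146.0] 
244 [82.0, 83.0, 81.0] 245 [23.0, 23.0, 21.0] 246 [30.0, 29.0, 30.0] 247 [31.0, 33.0, 32.0] 248 [26.0, 28.0, 27.0] 249 [14.0, 14.0, 16.0] 250 [57.0, 56.0, 51.0] 251 [145.0, 141.0, 128.0] 252 [196.0, 191.0, 171.0] 253 [194.0, 190.0, 170.0] 254 [193.0, 188.0, 168.0] 255 [194.0, 190.0, 170.0] 302 [197.0, 193.0, 172.0] 303 [197.0, 191.0, 172.0] 304 [196.0, 192.0, 172.0] 305 [197.0, 192.0, 172.0] 306 [198.0, 194.0, 174.0] 307 [197.0, 191.0, 172.0] 308 [130.0, 126.0, 114.0] 309 [6.0, 7.0, 6.0] 310 [13.0, 12.0, 14.0] 311 [25.0, 25.0, 26.0] 312 [32.0, 29.0, 30.0] 313 [28.0, 29.0, 31.0] 314 [28.0, 27.0, 29.0] 315 [79.0, 79.0, 79.0] 
262.5 [ 0.48082741 -0.17612083  0.23863   ]
309.5 [ 0.48080528 -0.19771553  0.23863   ]
[ 0.4813556  -0.19370399  0.20985448]
pp [ 0.48238868 -0.17602222  0.07      ]
pp [ 0.48250273 -0.19974246  0.07      ]
```

```bash
python3 - <<'E'
from h import *
tx,ty=.5492,.1362-.0061
ctrl.goto([tx,ty,.22],ROT); ctrl.move_l([tx,ty,.041+.102],v=.1); ctrl.wait(.3)
a=read_state();print(a["ee_pos"],a["t"],a["contact_force"],a["grip_width"])
W=snap("wrist","w_over");S=snap("side","s_over");T=snap("top","t_over")
A=cv2.resize(S["image"][225:305,180:280],None,fx=4,fy=4,interpolation=2)
B=cv2.resize(W["image"][140:300,215:345],None,fx=3,fy=3,interpolation=2)
o=np.zeros((480,800,3),np.uint8);o[:320,:400]=A;o[:480,405:795]=B
cv2.imwrite("pics/over.png",o[:,:,::-1])
E
```

```text
[0.54940361 0.1301226  0.14339079] 12.5833 [ 1.4090066   0.59589653 -0.93445806] 0.2708106076891882
```

View pics/over.png

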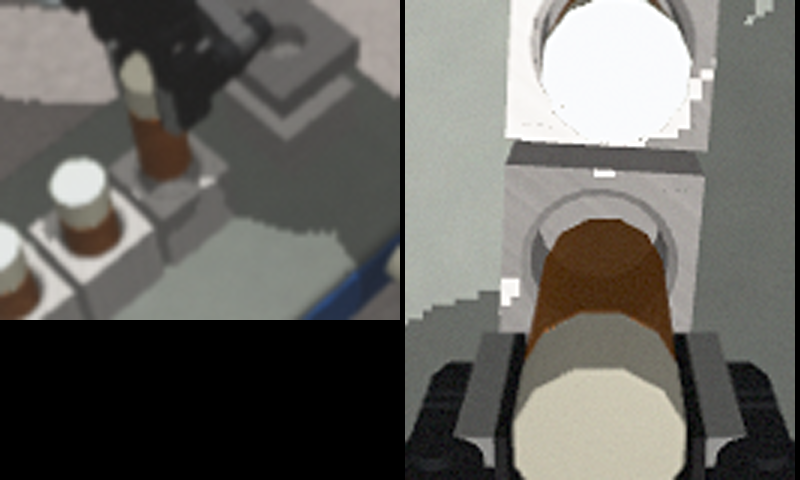

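The wrist view shows the pot bottom's front edge at crop (602,218) and the pocket rim's far edge at (601,189) to (601,196). They are centred in x. I'll check y numerically.

```bash
python3 - <<'E'
from h import *
W=load("w_over"); im=W["image"].astype(int)
f=lambda x,y:(215+(x-405)/3,140+y/3)
print("potfront",onz(W,*f(602,218),.1024,True))
for y in(189,196): print("rim",onz(W,*f(601,y),.097,True))
for x in(523,678,531,668): print("rimx",onz(W,*f(x,250),.097,True)[0])
# insert block top edges y=163 front(+y); x edges at y=250
print("ins +y edge",onz(W,*f(603,163+8),.097,True)); print([onz(W,*f(x,250),.097,True)[0] for x in(502,702)])
col=im[195:220,279:283].mean(1).sum(1); print(list(zip(range(195,220),col.round())))
E
```

```text
potfront [0.54971117 0.14697861 0.1024    ]
rim [0.54952608 0.15142611 0.097     ]
rim [0.54952626 0.14997798 0.097     ]
rimx 0.5336310315054361
rimx 0.5652261878096381
rimx 0.5352672637307156
rimx 0.5631801993502693
ins +y edge [0.54992318 0.15512518 0.097     ]
[np.float64(0.5293252507264563), np.float64(0.5701514962661318)]
[(195, np.float64(268.0)), (196, np.float64(441.0)), (197, np.float64(765.0)), (198, np.float64(760.0)), (199, np.float64(471.0)), (200, np.float64(485.0)), (201, np.float64(488.0)), (202, np.float64(490.0)), (203, np.float64(366.0)), (204, np.float64(376.0)), (205, np.float64(450.0)), (206, np.float64(484.0)), (207, np.float64(482.0)), (208, np.float64(491.0)), (209, np.float64(494.0)), (210, np.float64(497.0)), (211, np.float64(499.0)), (212, np.float64(499.0)), (213, np.float64(124.0)), (214, np.float64(146.0)), (215, np.float64(160.0)), (216, np.float64(157.0)), (217, np.float64(154.0)), (218, np.float64(156.0)), (219, np.float64(154.0))]
```

```bash
python3 - <<'E'
from h import *
x,y=.5490,.1308
def st(): 
    a=read_state(); return np.round(a["ee_pos"],4),np.round(a["contact_force"],1)
ctrl.move_l([x,y,.143]); f0=read_state()["contact_force"]
for z in(.134,.126,.118,.111,.109,.1075,.1065,.1058):
    ctrl.move_l([x,y,z],v=.05); ctrl.wait(.05)
    d=read_state()["contact_force"]-f0; print(*st())
    if np.linalg.norm(d)>10: break
W=snap("wrist","w_in");S=snap("side","s_in"); print(read_state()["t"])
E
```

```text
[0.5489 0.1308 0.1338] [-0.6 -0.6 -1.2]
[0.5489 0.1308 0.1258] [-0.4  0.1 -1. ]
[0.5489 0.1308 0.1178] [0.5 0.5 0.1]
[0.5489 0.1308 0.1109] [ 0.5  1.3 -1.1]
[0.549  0.1308 0.109 ] [ 0.2  0.6 -0.7]
[0.549  0.1308 0.1075] [ 0.9  0.1 -0.1]
[0.549  0.1308 0.1065] [-0.1  0.4 -0.3]
[0.5492 0.1309 0.1063] [-2.1 -1.   7.5]
15.725
```

```bash
python3 - <<'E'
from h import *
fingers.command_gripper(.6); ctrl.wait(.1)
ctrl.move_l([.549,.1308,.24],v=.2); 
ctrl.goto([.447,-.255,.334],ROT); ctrl.wait(.2)
P=snap("wrist","w_probe");S=snap("side","s_p");T=snap("top","t_p"); print(read_state()["t"])
u,v=map(int,proj(P,[.4467,-.3132,.199],True)); print(u,v)
m=lambda g:(g.min(2)>110)
c,st=blob(P,u-14,v-14,u+14,v+14,m); print(c,st,onz(P,*c,.199,True))
print(onz(T,415.1,238.1,.199))
A=cv2.resize(P["image"][v-60:v+40,u-50:u+50],None,fx=4,fy=4,interpolation=2)
B=cv2.resize(S["image"][225:325,140:240],None,fx=4,fy=4,interpolation=2)
cv2.imwrite("pics/chk.png",np.hstack([A,B])[:,:,::-1])
f=lambda x,y:(230+(x-285)/4.5,180+y/4.5)
p=load("w_pp")
for q in((388,408),(390,497),(498,503),(505,405)): print(onz(p,*f(*q),.196,True))
E
```

```text
18.9
279 262
[276.70967742 267.21774194] [  0   0  28  28 248] [ 0.444371   -0.31852919  0.199     ]
[ 0.44806223 -0.3151536   0.199     ]
[ 0.43673093 -0.30322602  0.196     ]
[ 0.43643152 -0.32259435  0.196     ]
[ 0.45724628 -0.32379706  0.196     ]
[ 0.45865275 -0.3024973   0.196     ]
```

View pics/chk.png

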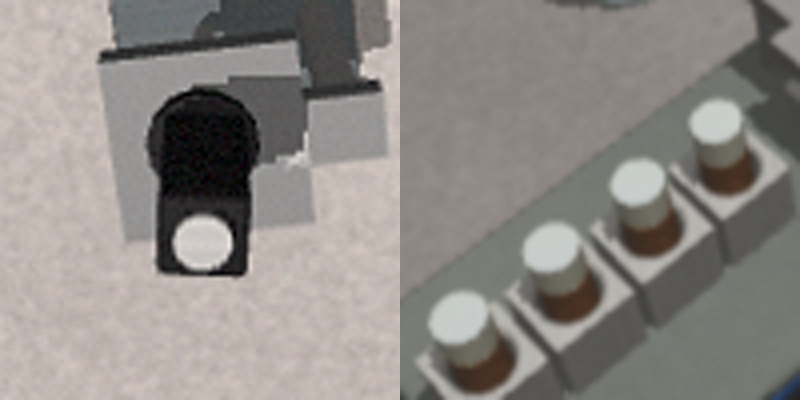

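The spare pot stands at the same height as its neighbours, so it is seated. The probe button is at pixel (279.75,262.5) and the handle yaw is about -3°. I'll grasp the probe.

```bash
cat >> h.py <<'E'
ROTP=[np.pi*np.cos(np.radians(43.6)),np.pi*np.sin(np.radians(43.6)),0]
E
python3 - <<'E'
from h import *
P=load("w_probe"); b=onz(P,279.75,262.5,.199,True); print(b)
assert np.linalg.norm(b[:2]-[.447,-.3135])<.004
x,y=b[:2]
ctrl.goto([x,y,.27],ROTP); ctrl.move_l([x,y,.155],v=.1); ctrl.wait(.1); print(read_state()["contact_force"])
fingers.command_gripper(0.,60); ctrl.wait(.2); a=read_state(); print(a["grip_width"],a["grip_force"],a["ee_pos"],a["contact_force"])
ctrl.move_l([x,y,.295],v=.12); ctrl.wait(.2); a=read_state(); print(a["grip_width"],a["t"],a["ee_pos"],a["contact_force"])
W=snap("wrist","w_ph");S=snap("side","s_ph");T=snap("top","t_ph")
u,v=map(int,proj(S,[x,y,.22]));print(u,v)
A=cv2.resize(S["image"][max(0,v-75):v+75,u-65:u+65],(390,450))
B=cv2.resize(W["image"][220:360,215:345],(390,420))
o=np.zeros((450,785,3),np.uint8);o[:A.shape[0],:390]=A;o[:420,395:]=B;cv2.imwrite("pics/ph.png",o[:,:,::-1])
E
```

```text
[ 0.44723057 -0.31358461  0.199     ]
[-0.22513233 -0.06142643 -0.12095984]
0.24485141826960846 58.95901679992676 [ 0.44738169 -0.31369202  0.15532507] [-1.95379132  0.86057339  6.40695876]
0.2538875991018352 22.825 [ 0.44712351 -0.31347127  0.29453299] [ 0.06049913 -0.99745743 -1.54613036]
406 122
```

View pics/ph.png

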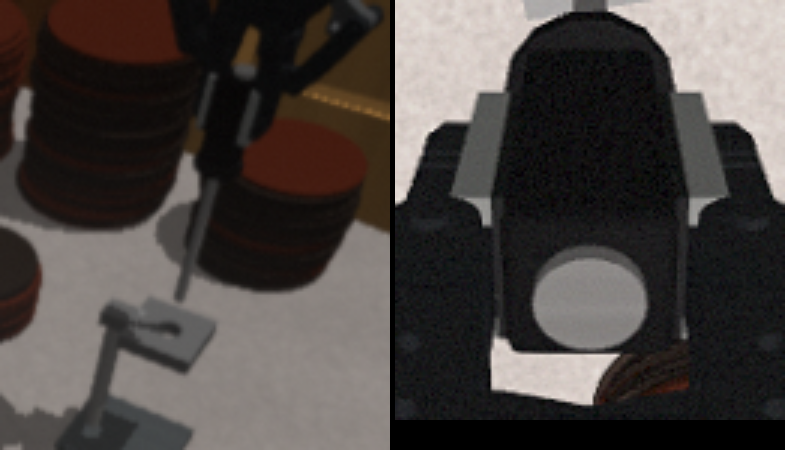

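The probe is held upright and its tip is clear of the stand. I'll carry it above the guide hole and check the tip against the hole.

```bash
python3 - <<'E'
from h import *
s=load("w_ph"); b=onz(s,280,321,.338,True); e=read_state()["ee_pos"]; print("btn-TCP",b-e)
off=(b-e)[:2]; off=np.clip(off,-.004,.004)
g=np.array([.5449,.0613]); t=g-off
ctrl.move_l([.447,-.3135,.31],v=.2); ctrl.move_l([*t,.31],v=.15,rot=ROTP); ctrl.move_l([*t,.272],v=.1); ctrl.wait(.4)
a=read_state(); print(a["ee_pos"],a["t"],a["tcp_rot"],a["grip_width"])
W=snap("wrist","w_g");S=snap("side","s_g");T=snap("top","t_g")
u,v=map(int,proj(W,[*g,.125],True)); us,vs=map(int,proj(S,[*g,.125])); print(u,v,us,vs)
A=cv2.resize(S["image"][vs-40:vs+25,us-32:us+33],(450,450),interpolation=2)
B=cv2.resize(W["image"][v-30:v+40,u-25:u+25],(300,420),interpolation=2)
o=np.zeros((450,755,3),np.uint8);o[:,:450]=A;o[:420,455:]=B;cv2.imwrite("pics/g.png",o[:,:,::-1])
E
```

```text
btn-TCP [-0.00020695  0.00047059  0.0432172 ]
[0.5451761  0.0608463  0.27223033] 26.8917 [2.27488569e+00 2.16626925e+00 3.23350115e-04] 0.24931354508745104
279 197 250 234
```

View pics/g.png

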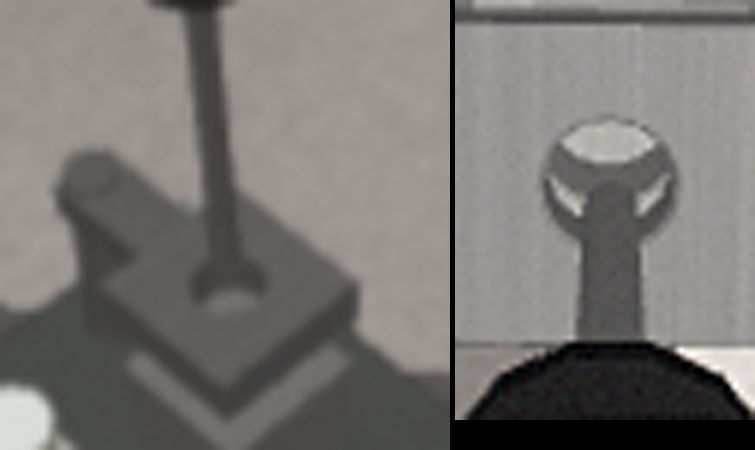

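The wrist crop shows the hole centre at (612,181) and the stem's leading edge at (609.5,180). The side crop shows the hole at (229,287) and the tip bottom centre near (223,268).

```bash
python3 - <<'E'
from h import *
W=load("w_g");S=load("s_g")
f=lambda x,y:(254+(x-455)/6,167+y/6)
zt=.2722-.1353
h=onz(W,*f(612,181.5),.125,True); tip=onz(W,*f(609.5,180),zt,True)-[0,.004,0]
print("wrist hole",h,"d",[onz(W,*f(x,181),.125,True)[0] for x in(546,678)],"tip",tip,"diff",h-tip, "stem w",[onz(W,*f(x,205),zt,True)[0] for x in(582,637)])
g=lambda x,y:(218+x/6.923,194+y/6.923)
hs=onz(S,*g(229,287),.125)
print("side hole",hs)
# tip centre ray on the side camera, assumed zt, several rows
for y in(262,268,274): print(y,onz(S,*g(224,y),zt), hs-onz(S,*g(224,y),zt))
E
```

```text
wrist hole [0.54534525 0.06110991 0.125     ] d [np.float64(0.5352879801158043), np.float64(0.5554116014288588)] tip [0.54511651 0.06024959 0.1369    ] diff [ 0.00022874  0.00086032 -0.0119    ] stem w [np.float64(0.5408992017836314), np.float64(0.5489625453315743)]
side hole [0.54162364 0.06294382 0.125     ]
262 [0.54153663 0.06390849 0.1369    ] [ 8.70192594e-05 -9.64670777e-04 -1.19000000e-02]
268 [0.54010375 0.06538773 0.1369    ] [ 0.0015199  -0.00244391 -0.0119    ]
274 [0.53867636 0.06686129 0.1369    ] [ 0.00294728 -0.00391748 -0.0119    ]
```

```bash
python3 - <<'E'
from h import *
x,y=.5451+.0002,.0608+.0007
ctrl.move_l([x,y,.272],v=.05); f0=read_state()["contact_force"]
for z in(.25,.23,.2083):
    ctrl.move_l([x,y,z],v=.05); ctrl.wait(.15); a=read_state(); print(np.round(a["ee_pos"],4),np.round(a["contact_force"]-f0,1))
    if np.linalg.norm(a["contact_force"]-f0)>6: print("STOP");break
ctrl.wait(.5)
W=snap("wrist","w_f");S=snap("side","s_f"); a=read_state(); print(a["t"],a["grip_width"],a["ee_pos"])
u,v=map(int,proj(W,[.5453,.0611,.125],True)); us,vs=map(int,proj(S,[.5449,.0611,.125])); print(u,v,us,vs)
A=cv2.resize(S["image"][vs-40:vs+25,us-32:us+33],(450,450),interpolation=2)
B=cv2.resize(W["image"][v-30:v+40,u-25:u+25],(300,420),interpolation=2)
o=np.zeros((450,755,3),np.uint8);o[:,:450]=A;o[:420,455:]=B;cv2.imwrite("pics/f.png",o[:,:,::-1])
E
```

```text
[0.5455 0.0615 0.2503] [ 0.8  0.  -0.3]
[0.5454 0.0616 0.2302] [0.2 0.8 0.2]
[0.5455 0.0616 0.2086] [0.8 1.  0.3]
30.0667 0.2529127612186635 [0.54528116 0.06148924 0.2082962 ]
280 218 250 233
```

View pics/f.png

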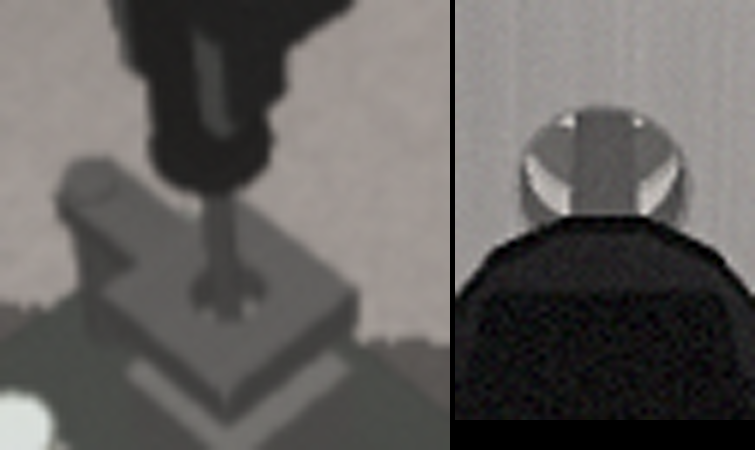

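```bash
python3 - <<'E'
from h import *
S=load("s_f");W=load("w_f")
g=S["image"].astype(int).sum(2)
for v in(222,226,229,232,233,234,235,236,237): print(v,g[v,240:264].tolist())
print(S["R"][0])
# direction check: px per mm in x and y
b=proj(S,[.5449,.0611,.125]); print(b,proj(S,[.5459,.0611,.125])-b,proj(S,[.5449,.0621,.125])-b)
E
```

```text
222 [285, 313, 379, 416, 407, 419, 416, 265, 200, 198, 196, 223, 279, 330, 388, 428, 449, 448, 452, 456, 460, 455, 450, 452]
226 [277, 273, 276, 276, 279, 284, 281, 235, 205, 201, 198, 205, 264, 282, 283, 281, 281, 291, 326, 394, 428, 439, 447, 452]
229 [280, 281, 283, 281, 280, 278, 276, 258, 213, 205, 201, 198, 248, 276, 287, 291, 286, 284, 283, 283, 286, 297, 338, 395]
232 [284, 279, 279, 282, 280, 275, 249, 217, 195, 201, 203, 195, 188, 203, 213, 244, 272, 284, 288, 284, 285, 287, 285, 285]
233 [282, 279, 283, 279, 280, 259, 216, 196, 190, 200, 202, 193, 191, 199, 201, 214, 253, 278, 286, 286, 288, 287, 289, 285]
234 [280, 281, 279, 279, 277, 238, 194, 187, 185, 199, 202, 196, 190, 197, 195, 197, 236, 274, 284, 290, 285, 283, 288, 286]
235 [281, 280, 282, 279, 277, 232, 190, 188, 186, 197, 200, 201, 199, 215, 213, 200, 244, 275, 284, 288, 287, 284, 289, 286]
236 [282, 281, 280, 282, 280, 245, 200, 192, 200, 200, 205, 202, 215, 263, 267, 242, 266, 282, 284, 287, 285, 289, 288, 290]
237 [283, 282, 283, 283, 283, 269, 227, 238, 239, 213, 205, 202, 220, 302, 314, 281, 284, 285, 279, 286, 287, 285, 286, 285]
[-0.75274126 -0.6582916  -0.00572415]
[250.50956994 233.97977351] [-0.37979273 -0.27211873] [-0.36817079  0.31441557]
```

The stem is inside the hole. The wrist view shows it centred in x, and the side view suggests it is up to 1 mm too far in +y. I'll make a small correction, let it settle and hand in.

```bash
python3 - <<'E'
from h import *
ctrl.move_l([.5453,.0611,.2083],v=.02); ctrl.wait(1.0); a=read_state(); print(a["t"],a["ee_pos"],a["contact_force"],abs(a["qd"]).max(),a["grip_width"])
print(ctrl.close_job())
E
```

```text
31.3167 [0.54531982 0.06112375 0.20830809] [-0.14618286  0.0512846  -0.70030676] 0.0014078564102943077 0.24731634418149862
the job is handed in; nothing more can be done
None
```

The job is handed in at 31.3 s of the 64 s allowed: the spare pot is seated and released in the empty insert, and the probe is still held upright and still, centred in the guide hole to within about 1 mm, with its tip about 15 mm down the 30 mm well (depth from arm height; tip not seen in the well).

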